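Click the last leg onto a bed planting tray

ROBOT

A 6-joint arm with a two-finger parallel gripper is mounted at the origin on the work surface. World frame = base frame: x ahead of the robot, y to its left, z up, the work surface at z = 0. Lengths are in mm, angles in rad, forces in N, time in s.
With the tool pointing down it reaches from about 275 to 750 mm from the base axis. Payload 10.2 kg.
Tool frame: the origin (TCP) lies on the front face of the gripper's body, between the roots of the fingers; the fingertips stand 73 mm ahead of it and the grasp point (between the pads) lies 54 mm ahead of it; z points along the fingers, y is the line along which they close (so a half turn about z gives the same grasp; the last joint's range is limited). The gripper opens to 85 mm and grips with 20 to 120 N. Pads are 22 mm wide; open, the fingers measure 114 mm over their backs; the gripper's body (76 mm by 85 mm) begins 54 mm behind the grasp point. The pads swing forward as they close: fully open they stand 13 mm farther back than shut.
Start: joints at [0.955, 0.313, 1.498, -0, 1.331, -0.223], TCP at [200.971, 485.018, 303.894] pointing down, gripper open.
Joint ranges: [-2.94, 2.94], [-0.97, 2.17], [0.19, 2.56], [-1.23, 4.37], [0.02, 3.11], [-2.88, 2.88]. Speed limits (rad/s): [2.39, 2.39, 3.01, 3.14, 3.14, 3.14].

INTERFACE

Orientations are given as a unit quaternion [w, x, y, z].
In Python, from rig import * gives the robot as it stands.
- The arm moves only by the tool step_arm, never from a script. Its argument "plan" is a list of rows, each an object with "offset": the shift along the tool's x, y, z in cm, a list of three; "rot": the turn, a rotation vector about the tool's x, y, z in degrees, a list of three; "gripper": the finger opening in cm, from 0 to 8.54. In form: [{"offset": [x, y, z], "rot": [wx, wy, wz], "gripper": gripper}, ...]. A call has 1 to 12 rows; each row is the pose to reach, as a shift and turn from the pose commanded when the call began, along the tool's axes at that moment; what a row does not reach only later rows make up. A row lasts 1/10 s, in which the tool goes at most 50 mm and 8.59 degrees, less where a joint would pass 70% of its speed; a pose out of reach is approached as far as the arm can. A call with a gripper value outside its range is refused whole. The fingers move at their own pace and stop on an object; "squeeze" is the grip in N (left out, the last holds). Time passes only in rows, so rows that repeat a pose let the fingers close. It gives the time, the measured TCP pose, the force, the opening and the grip force at its end, in the units of the state.
- sense(): the state, without advancing time (a new reading comes with each control period).
- capture(name): name is "scene" or "top" or "wrist"; returns a dict with "color" (480x640x3 uint8, red, green, blue), "depth" (480x640 float32, mm along the optical axis (not along the pixel's ray), 0 where there is no reading), "vertical_fov" (degrees; the focal length in pixels is half the picture's height over the tangent of half this angle, whatever the lens; pixels are square), "cx", "cy" (the principal point, pixels), "rvec" (rotation vector, rad) and "tvec" (3), from world to camera coordinates, as OpenCV has them; the wrist camera has in their place "mount" (4x4, takes a point from camera to tool coordinates, whose origin is the TCP and whose axes are the flange's). Camera axes: x right, y down, z forward; pixel columns grow to the right and rows downward; lengths in mm; the calibration is good to about 2 mm. A picture is of the moment at which its call begins: read the wrist's pose just before it.
- finish_job(): hands the job in; it is judged then, once.
The state is a dict: "time_s": time; "joints": joint angles; "dq": joint speeds; "tau": joint torques, N m; "eef_pos": TCP position; "ee_rot": TCP orientation; "force": force on the tool from outside, world axes, zero at the start; "wrist_torque": the same for the moment, N m; "grip_width": opening from 0.0 (shut) to 1.0 (fully open); "grip_force": force on a finger pad.
Only numpy, scipy, OpenCV 4.12 (cv2) and the standard library are available. Lean on these libraries where they do the work, as an engineer would, in place of code of your own. Each camera call takes 0.05 s, during which the arm holds its last target. There are 200 camera calls.

TASK

The bed planting tray lies upside down and three of its legs are already on. Take the fourth leg, which stands on its open end with its rubber foot up, slide it gently down over the bare stub until it is fully home, and turn it until the stub's spring button pops out through the hole in the leg, without forcing it further. Leave the leg locked and standing by itself, and leave the other things on the table where they are.

Things in the scene. Friction and masses are not known exactly. Their poses are not given: they have to be found in the camera images.
- leg: Loose leg, 130 mm, about 0.14 kg: aluminium tube, 32 mm outside, 26 mm inside, hollow for 64 mm from the open end. There a black flared collar, 42 mm across, 14 mm high, its mouth widening to 36 mm. It starts upright on the table, open end down, and goes on the same way up. Origin: centre of the open mouth; z runs up the axis, x points out through the one round hole.
- leg_foot (a point): Centre of the top of the leg's black rubber foot (36 mm diameter, the top 30 mm of the leg), 130 mm above the mouth: grip the leg here, by the foot. A thin red line runs from the hole up the tube and out across the foot's top, on the hole's side.
- leg_hole (a point): Centre of the round hole (9 mm wide) through the leg's wall, on its outer face, 28 mm above the mouth.
- seat: Black round seat, 52 mm across, at the root of the bare stub, fixed on the upturned tray. Origin: centre of its flat top face, 66 mm above the table, on the stub's axis; z up. The leg is home when its mouth rests on this face. x points to the tray's far side; the stub's button faces that way only roughly: stubs are screwed in until tight, so it lies up to 50 degrees to either side.
- stub_top (a point): Centre of the top end of the bare stub: an aluminium tube 24.5 mm in diameter, 52 mm high above the seat, tapered over the last 8 mm, fixed tight. The leg goes over it with 0.75 mm play all round and stands on it by itself, so it may be let go and gripped anew between turns.
- button (a joint): Brass spring button, a round-nosed 8 mm pin 28 mm above the seat, 6 mm proud of the stub. 0 out, grows in m as pressed, at most 0.006; 1.5 to 5.5 N. The flared mouth presses it in as the leg is pushed down (10 to 20 N); in the bore it reads 0.003 to 0.005. With the leg on the seat and the hole over it (within 5 degrees) it springs to 0 and locks the leg against pulling off and turning on.
- tray: Upturned terracotta planting tray, 270 x 400 mm, 60 mm high, fixed; origin on the table under its centre, x away from the robot, y along its long side. Stub places at (+-75, +-140) mm: the bare stub is one of the two far ones (+75), legs are fitted on the other three, their tops 196 mm above the table.
- pot_pink: Pink square flower pot with soil, 80 mm wide, 75 mm high, loose; origin at its underside.
- pot_black: Black square flower pot with soil, 80 mm wide, 75 mm high, loose; origin at its underside.
- pot_blue: Blue square flower pot with soil, 80 mm wide, 75 mm high, loose; origin at its underside.
- trowel: Small flat hand tool with a wooden handle, 240 mm long, lying loose on the table.
- label_box: Small cardboard box of plant labels, 70 x 110 x 35 mm, loose.
- spray: White spray bottle with a yellow head, 165 mm high, 68 mm diameter, loose.
- foot_cap: Spare black rubber foot, 36 mm diameter, 30 mm high, loose on the table; not part of the job.
Things that resemble listed ones, but are neither listed nor needed, are in the scene too. Leave any purple look-alike of the leg alone.

How it is judged:
By the outcome, as a careful person would: the job done as asked, in the order asked, and still so for the second after the job is handed in, with the robot touching nothing.
It also fails if it takes over 67 s, if anything falls off the work surface, if the arm or the gripper's body presses on something with over 40 N, if the wrist force passes 120 N, or if a joint passes its speed limit or range.

## Working session

There is one attempt and no reset: what is moved stays moved. The work goes in short steps, Python scripts to look and compute and a tool call to move; the robot and the scene stay as the last step left them, time stands still between calls to the robot, and variables do not carry over. Pictures are saved under pics/ and viewed, at most 10 in all, crops included, and the job is handed in when it is done.

Besides the shell and the picture viewer there is one more tool, called after "Request:" as name(argument=value, ...) on one line, values as JSON. step_arm: Moves the arm, as the interface text tells. Its arguments: {"type":"object","properties":{"plan":{"type":"array"},"squeeze":{"type":"number"}},"required":["plan"]}

```bash
mkdir -p pics; cat > h.py <<'E'
from rig import *
import numpy as np, cv2
from scipy.spatial.transform import Rotation as R
def quat(q): return R.from_quat([q[1],q[2],q[3],q[0]])
def cam(c,s=None):
    f=240/np.tan(np.radians(c["vertical_fov"])/2)
    if "mount" in c:
        T=np.eye(4);T[:3,:3]=quat(s["ee_rot"]).as_matrix();T[:3,3]=s["eef_pos"]
        M=T@np.array(c["mount"])
    else:
        M=np.eye(4);r=cv2.Rodrigues(np.array(c["rvec"],float))[0]
        M[:3,:3]=r.T;M[:3,3]=-r.T@np.array(c["tvec"],float).ravel()
    return f,M
def onplane(c,u,v,z,s=None):
    f,M=cam(c,s);d=M[:3,:3]@np.array([(u-c["cx"])/f,(v-c["cy"])/f,1]);o=M[:3,3]
    return o+d*(z-o[2])/d[2]
def cloud(c,s=None):
    f,M=cam(c,s);v,u=np.mgrid[:480,:640];d=c["depth"]
    P=np.stack([(u-c["cx"])/f*d,(v-c["cy"])/f*d,d],-1)
    return P@M[:3,:3].T+M[:3,3]
def save(n,im): cv2.imwrite("pics/"+n+".png",im[...,::-1])
E
python3 - <<'E'
from h import *
import pickle
s=sense();print(s)
for n in("scene","top"):
    c=capture(n);save(n,c["color"]);pickle.dump(c,open(n+".pkl","wb"));print(n,cam(c),c["cx"],c["cy"])
E
```

```text
{'time_s': 0.0, 'joints': array([ 9.54564491e-01,  3.13458421e-01,  1.49848130e+00,  1.52768416e-05,
        1.33097593e+00, -2.23401017e-01]), 'dq': array([ 0.00128922, -0.00019941,  0.00043902,  0.00029556, -0.00109637,
        0.00034546]), 'tau': array([ 6.08661667e-04, -4.12273550e+01, -2.59742528e+01, -1.39375661e-04,
        4.20740369e-03,  4.71177418e-05]), 'eef_pos': array([200.87920026, 484.86153256, 303.3140557 ]), 'ee_rot': array([-2.76397228e-04,  1.95156666e-01,  9.80771858e-01, -6.01034436e-04]), 'force': array([ 0.07522817,  0.29095211, -0.24964796]), 'wrist_torque': array([0.00094987, 0.00848822, 0.0245087 ]), 'grip_force': 0.0, 'grip_width': 0.998433935412783}
scene (np.float64(578.9791019175619), array([[-5.23232492e-01,  5.24016601e-01, -6.72037470e-01,
         1.52431006e+03],
       [ 8.52163482e-01,  3.27947258e-01, -4.07759727e-01,
         6.84487014e+02],
       [ 6.71997942e-03, -7.86038929e-01, -6.18140473e-01,
         9.96777981e+02],
       [ 0.00000000e+00,  0.00000000e+00,  0.00000000e+00,
         1.00000000e+00]])) 322.5182105224484 237.25452865859071
top (np.float64(514.4749154633961), array([[-1.59831713e-03, -9.96733050e-01,  8.07506818e-02,
         3.94487067e+02],
       [-9.99967393e-01,  9.53850642e-04, -8.01888656e-03,
         7.88718721e+01],
       [ 7.91566517e-03, -8.07608655e-02, -9.96702074e-01,
         1.55703800e+03],
       [ 0.00000000e+00,  0.00000000e+00,  0.00000000e+00,
         1.00000000e+00]])) 317.53223958972876 241.0989643512966
```

View pics/scene.png

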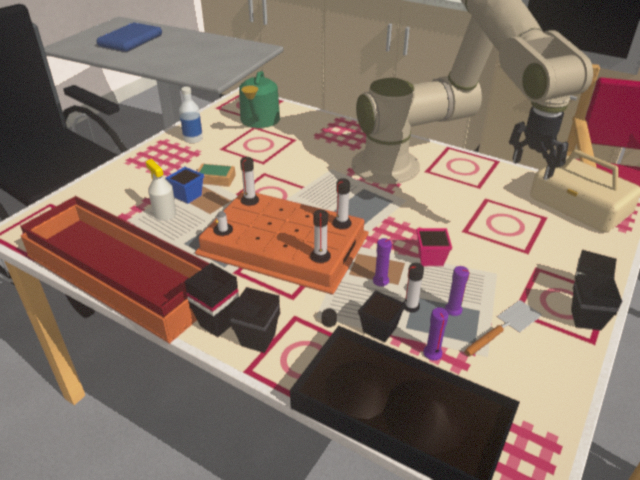

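View pics/top.png

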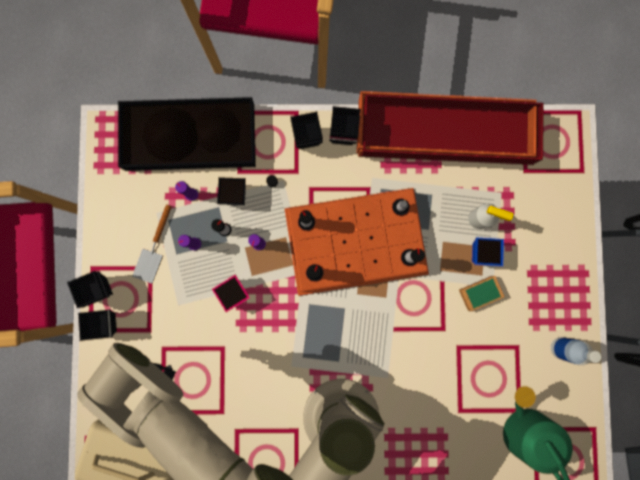

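The scene view shows the bare stub at about (222,225) and the loose leg at (414,287) among three purple look-alikes. In the top view the leg foot is at about (220,227) and the stub at (401,206).

```bash
python3 - <<'E'
from h import *
import pickle
t=pickle.load(open("top.pkl","rb"));sc=pickle.load(open("scene.pkl","rb"))
P=cloud(t);Q=cloud(sc)
for n,u,v,z in(("leg",220,227,130),("stub",401,206,118),("cornerlegs",412,257,196),("",306,219,196),("",314,272,196)):
    print(n,onplane(t,u,v,z).round(),P[v,u].round())
for n,u,v,z in(("leg",415,270,130),("stub",223,213,118)):
    print(n,onplane(sc,u,v,z).round(),Q[v,u].round())
hsv=cv2.cvtColor(t["color"],cv2.COLOR_RGB2HSV)
for nm,lo,hi,zmin in(("purple",(125,80,40),(150,255,255),40),("orange",(3,150,120),(14,255,255),50)):
    m=cv2.inRange(hsv,lo,hi)
    n,l,st,ce=cv2.connectedComponentsWithStats(m)
    for i in range(1,n):
        if st[i,4]>40:
            p=P[l==i];p=p[p[:,2]>p[:,2].max()-15];print(nm,st[i],p.mean(0).round(),p[:,2].max())
            if nm=="orange":
                c=cv2.minAreaRect(P[(l==i)&(P[...,2]>50)&(P[...,2]<70)][:,:2].astype(np.float32));print(c)
save("topleg",cv2.resize(t["color"][170:310,150:290],None,fx=4,fy=4,interpolation=cv2.INTER_CUBIC))
E
```

```text
leg [550. 339. 130.] [550. 339. 129.]
stub [ 610. -169.  118.] [ 611. -170.  112.]
cornerlegs [ 462. -182.  196.] [ 462. -183.  194.]
 [564.  99. 196.] [564.  99. 194.]
 [423.  77. 196.] [423.  77. 195.]
leg [573. 353. 130.] [573. 353. 130.]
stub [ 619. -167.  118.] [ 618. -168.  117.]
purple [176 182  22  18 212] [ 394.   79. 1557.] 1557.03800245517
purple [178 235  24  15 240] [512. 437. 128.] 136.36335929296706
purple [249 234  16  15 165] [514. 242. 128.] 134.4412096983524
orange [359  91 177  18 380] [ 394.   79. 1557.] 1557.03800245517
((933.1214599609375, -61.60108184814453), (8.197166442871094, 35.70489501953125), 86.51986694335938)
orange [370 107 166  49 862] [ 394.   79. 1557.] 1557.03800245517
((842.7875366210938, -567.2763671875), (7.115655899047852, 133.61973571777344), 87.68357849121094)
orange [ 285  189  143  106 9139] [ 394.   79. 1557.] 1557.03800245517
((519.7066040039062, -48.914703369140625), (249.7218475341797, 378.3556823730469), 9.109230041503906)
orange [154 206  15  35  97] [576. 537.  18.] 26.068338997158435
((0.0, 0.0), (0.0, 0.0), 0.0)
```

View pics/topleg.png

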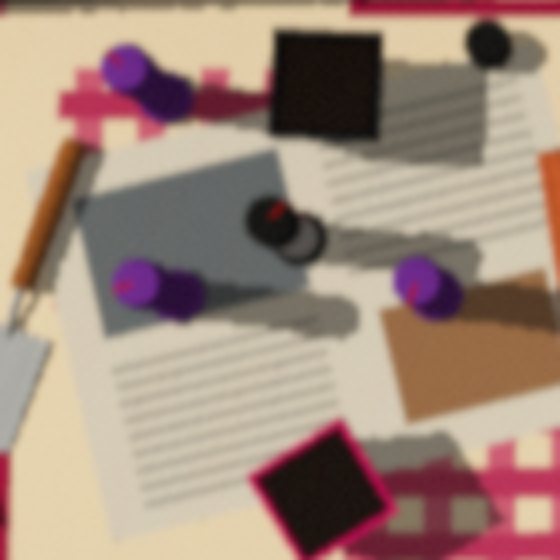

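The crop shows the leg's foot centre at about (268,220), with its red line pointing up-right. That puts the hole at roughly -45° in world yaw. The leg is near (556,347).

Request:
step_arm(plan=[{"offset": [-4, 0, 0], "rot": [0, 0, 0], "gripper": 8}, {"offset": [-9, 0, 0], "rot": [0, 0, 0], "gripper": 8}, {"offset": [-14, 0, 0], "rot": [0, 0, 0], "gripper": 7}, {"offset": [-19, 0, 0], "rot": [0, 0, 0], "gripper": 7}, {"offset": [-24, 0.5, 0], "rot": [0, 0, 0], "gripper": 6.5}, {"offset": [-29, 0.7, 0], "rot": [0, 0, 0], "gripper": 6.5}, {"offset": [-33, 0.7, 0], "rot": [0, 0, 0], "gripper": 6.5}, {"offset": [-36, 0.7, 0], "rot": [0, 0, 0], "gripper": 6.5}, {"offset": [-38, 0.7, 0], "rot": [0, 0, 0], "gripper": 6.5}, {"offset": [-38.2, 0.7, 0], "rot": [0, 0, 0], "gripper": 6.5}, {"offset": [-38.2, 0.7, 0], "rot": [0, 0, 0], "gripper": 6.5}])

```text
time_s: 1.2
eef_pos: [556.4, 345.2, 303.3]
ee_rot: [-0.001, 0.195, 0.981, -0.0]
force: [-0.4, 0.2, -1.1]
grip_width: 0.757
grip_force: 0.0
```

```bash
cat > look.py <<'E'
import sys
from h import *
import pickle
s=sense();c=capture("wrist");n=sys.argv[1];save(n,c["color"]);pickle.dump((s,c),open(n+".pkl","wb"))
print(s["time_s"],s["eef_pos"].round(1),s["ee_rot"].round(4),s["joints"].round(2),s["force"].round(1),s["grip_width"])
E
python3 look.py w1; python3 -c "
import pickle;s,c=pickle.load(open('w1.pkl','rb'));print(c['mount'],c['vertical_fov'])"
```

```text
1.2 [556.4 345.2 303.3] [-5.000e-04  1.953e-01  9.807e-01 -2.000e-04] [ 0.38  0.61  1.05  0.    1.48 -0.8 ] [-0.4  0.2 -1.1] 0.7574343812958372
[[ 1.54327843e-04 -9.52199657e-01 -3.05476331e-01  7.72533073e+01]
 [ 9.99999980e-01  1.07542428e-04  1.69983634e-04  8.35879705e-01]
 [-1.29006692e-04 -3.05476351e-01  9.52199655e-01 -6.98866010e+01]
 [ 0.00000000e+00  0.00000000e+00  0.00000000e+00  1.00000000e+00]] 68.84024202429744
```

View pics/w1.png

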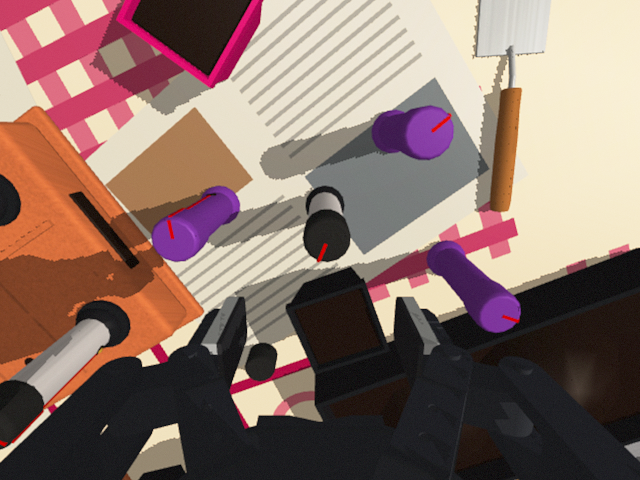

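The wrist view shows the leg's foot top centred near (327,237) with its red line running down to (320,261). The nearest purple leg has its foot at (427,133).

```bash
cat > foot.py <<'E'
from h import *
import pickle,sys
def red_foot(s,c,z,box):
    u0,v0,u1,v1=box
    im=c["color"];P=cloud(c,s)
    sub=np.zeros((480,640),bool);sub[v0:v1,u0:u1]=1
    top=sub&(abs(P[...,2]-z)<6)
    ctr=cv2.minEnclosingCircle(P[top][:,:2].astype(np.float32))
    hsv=cv2.cvtColor(im,cv2.COLOR_RGB2HSV)
    red=((hsv[...,0]<8)|(hsv[...,0]>172))&(hsv[...,1]>150)&(hsv[...,2]>120)&sub
    v,u=np.nonzero(red)
    X=np.array([onplane(c,a,b,z,s) for a,b in zip(u,v)])
    print("circle",ctr,"median z",np.median(P[top][:,2]),"n",top.sum())
    if len(X):
        X=X[np.hypot(*(X[:,:2]-ctr[0]).T)<19]
        vx,vy,x0,y0=cv2.fitLine(X[:,:2].astype(np.float32),cv2.DIST_HUBER,0,.01,.01).ravel()
        m=X.mean(0)[:2]-ctr[0];a=np.array([vx,vy])*np.sign(vx*m[0]+vy*m[1])
        print("line dir deg",np.degrees(np.arctan2(a[1],a[0])),"centre->mean deg",np.degrees(np.arctan2(m[1],m[0])),"n",len(X))
    return np.array(ctr[0])
def tool(s,d):
    return quat(s["ee_rot"]).inv().apply(d)/10
if __name__=="__main__":
    s,c=pickle.load(open(sys.argv[1]+".pkl","rb"))
    ctr=red_foot(s,c,float(sys.argv[2]),[int(x) for x in sys.argv[3:7]])
    print("tool cm",tool(s,[*(ctr-s["eef_pos"][:2]),0]))
E
python3 foot.py w1 130 290 195 360 265
```

```text
circle ((559.5479125976562, 349.5339050292969), 18.199186325073242) median z 129.4638564763733 n 1724
line dir deg -44.85106720198495 centre->mean deg -40.91510959400316 n 79
tool cm [-1.26295380e-01  5.16376968e-01 -4.53213236e-04]
```

Request:
step_arm(plan=[{"offset": [-0.13, 0.5, 3], "rot": [0, 0, 0], "gripper": 6.5}, {"offset": [-0.13, 0.5, 6.5], "rot": [0, 0, 0], "gripper": 6.5}, {"offset": [-0.13, 0.5, 9.5], "rot": [0, 0, 0], "gripper": 6.5}, {"offset": [-0.13, 0.5, 12], "rot": [0, 0, 0], "gripper": 6.5}, {"offset": [-0.13, 0.5, 13.4], "rot": [0, 0, 0], "gripper": 6.5}, {"offset": [-0.13, 0.5, 13.4], "rot": [0, 0, 0], "gripper": 5}, {"offset": [-0.13, 0.5, 13.4], "rot": [0, 0, 0], "gripper": 4}, {"offset": [-0.13, 0.5, 13.4], "rot": [0, 0, 0], "gripper": 3}, {"offset": [-0.13, 0.5, 13.4], "rot": [0, 0, 0], "gripper": 3}, {"offset": [-0.13, 0.5, 13.4], "rot": [0, 0, 0], "gripper": 3}], squeeze=40)

```text
time_s: 2.25
eef_pos: [560.1, 349.7, 171.6]
ee_rot: [0.001, 0.195, 0.981, 0.001]
force: [-0.7, 0.7, 7.1]
grip_width: 0.407
grip_force: 40.1
```

Request:
step_arm(plan=[{"offset": [0, 0, 0], "rot": [0, 0, 0], "gripper": 3}, {"offset": [0, 0, 0], "rot": [0, 0, 0], "gripper": 3}, {"offset": [0, 0, -2], "rot": [0, 0, 0], "gripper": 3}, {"offset": [0, 0, -5], "rot": [0, 0, 0], "gripper": 3}, {"offset": [0, 0, -9], "rot": [0, 0, 0], "gripper": 3}, {"offset": [0, 0, -13], "rot": [0, 0, 0], "gripper": 3}, {"offset": [0, 0, -17], "rot": [0, 0, 0], "gripper": 3}, {"offset": [0, 0, -20], "rot": [0, 0, 0], "gripper": 3}, {"offset": [0, 0, -22], "rot": [0, 0, 0], "gripper": 3}, {"offset": [0, 0, -22], "rot": [0, 0, 0], "gripper": 3}])

```text
time_s: 3.25
eef_pos: [559.8, 349.4, 392.9]
ee_rot: [0.002, 0.195, 0.981, 0.001]
force: [1.1, -0.4, -1.6]
grip_width: 0.406
grip_force: 40.4
```

```bash
python3 look.py w2; python3 foot.py w2 370 150 150 500 480
```

```text
3.25 [559.8 349.4 392.9] [0.0023 0.1952 0.9808 0.0014] [ 0.38  0.6   0.84 -0.    1.7  -0.8 ] [ 1.1 -0.4 -1.6] 0.40556613817377163
circle ((559.8410034179688, 350.2171630859375), 53.0363883972168) median z 372.9092706296228 n 6060
line dir deg 134.73261866795647 centre->mean deg -172.67103620425317 n 177
tool cm [0.02760957 0.07956166 0.00018404]
```

Request:
step_arm(plan=[{"offset": [-1, -2, -1], "rot": [0, 0, 0], "gripper": 3}, {"offset": [-3, -5, -1], "rot": [0, 0, 0], "gripper": 3}, {"offset": [-5, -8.5, -1], "rot": [0, 0, 0], "gripper": 3}, {"offset": [-7, -12, -1], "rot": [0, 0, 0], "gripper": 3}, {"offset": [-9, -15.5, -1], "rot": [0, 0, 0], "gripper": 3}, {"offset": [-11, -19, -1], "rot": [0, 0, 0], "gripper": 3}, {"offset": [-13, -22.5, -1], "rot": [0, 0, 0], "gripper": 3}, {"offset": [-15, -26, -1], "rot": [0, 0, 0], "gripper": 3}, {"offset": [-17, -29, -1], "rot": [0, 0, 0], "gripper": 3}, {"offset": [-18, -31, -1], "rot": [0, 0, 0], "gripper": 3}])

```text
time_s: 4.3
eef_pos: [607.4, -8.5, 397.5]
ee_rot: [-0.002, 0.196, 0.981, -0.0]
force: [-0.4, 0.7, -0.6]
grip_width: 0.406
grip_force: 40.4
```

Request:
step_arm(plan=[{"offset": [-2, -3, 0], "rot": [0, 0, 5], "gripper": 3}, {"offset": [-4, -6, 0], "rot": [0, 0, 12], "gripper": 3}, {"offset": [-6, -9, 0], "rot": [0, 0, 19], "gripper": 3}, {"offset": [-8, -12, 0], "rot": [0, 0, 26], "gripper": 3}, {"offset": [-9.5, -15, 0], "rot": [0, 0, 33], "gripper": 3}, {"offset": [-11, -18, 0], "rot": [0, 0, 39], "gripper": 3}, {"offset": [-12.3, -20.1, 0], "rot": [0, 0, 45], "gripper": 3}, {"offset": [-12.3, -20.1, 0], "rot": [0, 0, 45], "gripper": 3}, {"offset": [-12.3, -20.1, 0], "rot": [0, 0, 45], "gripper": 3}, {"offset": [-12.3, -20.1, 0], "rot": [0, 0, 45], "gripper": 3}])

```text
time_s: 5.3
eef_pos: [644.1, -237.7, 399.2]
ee_rot: [-0.001, 0.555, 0.832, 0.0]
force: [-0.0, -0.4, -0.8]
grip_width: 0.409
grip_force: 40.4
```

```bash
python3 look.py w3
```

```text
5.3 [ 644.1 -237.7  399.2] [-7.000e-04  5.547e-01  8.320e-01  1.000e-04] [-0.52  0.69  0.68  0.    1.78 -0.92] [-0.  -0.4 -0.8] 0.4086523265813363
```

View pics/w3.png

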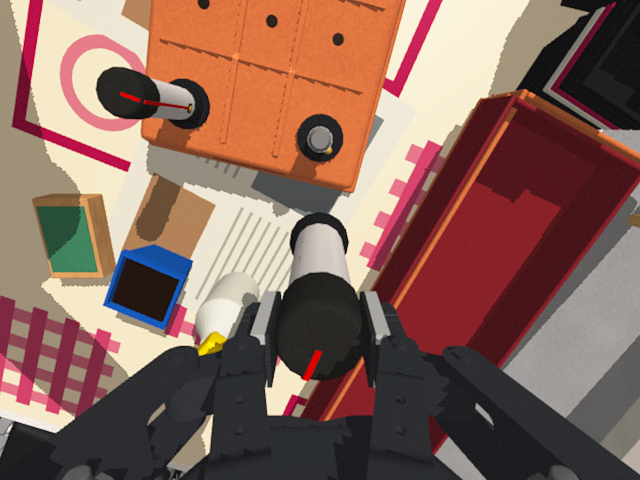

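The stub top is at about (320,138), and the brass button shows at about (329,150). The held leg's red line runs from its centre, about (320,325), down to (308,378).

```bash
cat > stub.py <<'E'
from foot import *
s,c=pickle.load(open("w3.pkl","rb"))
P=cloud(c,s);hsv=cv2.cvtColor(c["color"],cv2.COLOR_RGB2HSV)
sub=np.zeros((480,640),bool);sub[110:170,290:350]=1
top=sub&(abs(P[...,2]-118)<5)
p=P[top];print("stubtop",cv2.minEnclosingCircle(p[:,:2].astype(np.float32)),np.median(p[:,2]),top.sum())
seat=np.array(P[sub&(abs(P[...,2]-66)<4)&(hsv[...,2]<60)]);print("seat",cv2.minEnclosingCircle(seat[:,:2].astype(np.float32)),np.median(seat[:,2]))
b=sub&(hsv[...,1]>110)&(hsv[...,0]>10)&(hsv[...,0]<32)&(hsv[...,2]>80)
v,u=np.nonzero(b);print(np.c_[u,v].mean(0),b.sum(),P[b].mean(0))
q=P[b&(abs(P[...,2]-95)<8)];print("button",q.mean(0),len(q))
E
python3 stub.py; python3 foot.py w3 357 250 270 380 390
python3 - <<'E'
import cv2;im=cv2.imread('pics/w3.png')[105:175,285:355];cv2.imwrite('pics/st.png',cv2.resize(im,None,fx=7,fy=7,interpolation=cv2.INTER_CUBIC))
E
```

```text
stubtop ((618.3367919921875, -174.6354217529297), 10.604093551635742) 117.52359642220361 364
seat ((619.0803833007812, -174.96923828125), 25.277870178222656) 65.74241844571443
[327.25       138.77777778] 72 [ 626.35530293 -172.01715428   79.30760633]
button [ 631.71955171 -182.39084176   96.60549071] 26
circle ((641.5686645507812, -233.0148162841797), 24.972700119018555) median z 356.9913114139708 n 7203
line dir deg -89.34247382232786 centre->mean deg -72.14087065484165 n 223
tool cm [ 0.52641457 -0.05172798  0.00065127]
```

View pics/st.png

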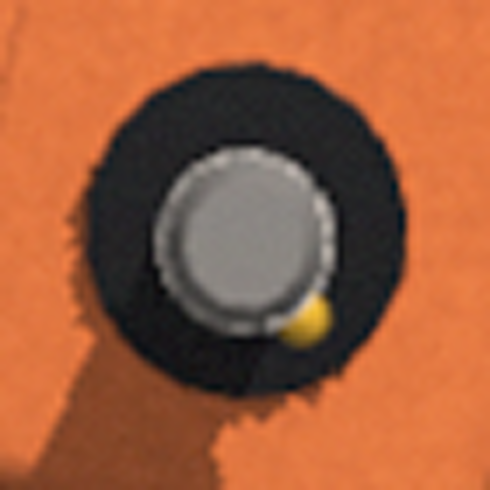

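The stub is at (618.7, -174.8) with its button at about -30° world yaw. The hole is now near -90°. Next I check how the leg sits in the hand.

```bash
python3 - <<'E'
from foot import *
s,c=pickle.load(open("w3.pkl","rb"));f,M=cam(c,s);Mi=np.linalg.inv(M)
def pr(p):
    q=Mi[:3,:3]@p+Mi[:3,3];return np.array([q[0]/q[2]*f+c["cx"],q[1]/q[2]*f+c["cy"]])
a=np.linspace(0,2*np.pi,60)
for z,r in((227,21),(241,21),(357,18)):
    q=np.array([pr(np.array([*(s["eef_pos"][:2]+r*np.array([np.cos(t),np.sin(t)])),z])) for t in a])
    print(z,q.min(0).round(1),q.max(0).round(1))
g=c["color"].max(2)
print("col320",g[205:262,320]);print("row230",g[230,282:358]);
print("col320b",g[265:290,320],"bottom",g[370:392,322])
d=c["depth"];print(d[205:262:4,320].round(),d[230,284:358:4].round(),d[372:392:2,322].round(),d[264:290:3,320].round())
print("target tool cm",tool(s,[618.7-s["eef_pos"][0],-174.8-s["eef_pos"][1],0]))
E
```

```text
227 [289.3 212.7] [347.1 267.7]
241 [287.6 217.5] [348.6 275.2]
357 [268.1 304.6] [364.7 387.6]
col320 [ 80  78  77  78  78  78  78  56  28  35  34  36  34  37  38  33  33  27
 128 197 214 213 211 210 212 212 211 213 213 213 212 211 212 212 211 213
 213 212 211 212 211 209 210 211 209 209 209 210 210 209 211 208 209 208
 209 207 209]
row230 [238 239 238 240 236 236 240 241 245 191  56  21  25  28  25  25  29  29
  24  49  97 139 158 164 172 177 178 182 188 189 191 194 198 200 205 208
 209 210 212 211 213 214 214 214 216 216 217 219 220 219 221 221 225 198
 132  61  33  32  32  33  33  31  28  21 231 253 248 247 246 245 246 247
 247 246 246 246]
col320b [207 206 207 206 207 211 173  84  24  34  33  31  37  30  39  34  37  33
  33  32  33  34  36  37  37] bottom [39 41 37 39 29 26 25 25 27 23 38 65 72 68 70 72 72 68 72 72 72 72]
[477. 476. 240. 239. 236. 231. 221. 213. 205. 197. 191. 186. 180. 174.
 169.] [488. 486. 243. 241. 237. 230. 225. 221. 218. 219. 221. 223. 229. 238.
 240. 243. 487. 488. 488.] [133. 134. 135. 134. 136. 510. 509. 504. 499. 496.] [166. 162. 159. 151. 146. 144. 141. 138. 136.]
target tool cm [6.77966286 0.07570745 0.00790562]
```

Request:
step_arm(plan=[{"offset": [1, 0, 0], "rot": [0, 0, -5], "gripper": 3}, {"offset": [2.5, 0, 0], "rot": [0, 0, -12], "gripper": 3}, {"offset": [4, 0, 0], "rot": [0, 0, -20], "gripper": 3}, {"offset": [5.5, 0, 0], "rot": [0, 0, -28], "gripper": 3}, {"offset": [6.5, 0.05, 0], "rot": [0, 0, -35], "gripper": 3}, {"offset": [6.8, 0.08, 1], "rot": [0, 0, -40], "gripper": 3}, {"offset": [6.8, 0.08, 3], "rot": [0, 0, -40], "gripper": 3}, {"offset": [6.8, 0.08, 6], "rot": [0, 0, -40], "gripper": 3}, {"offset": [6.8, 0.08, 8.5], "rot": [0, 0, -40], "gripper": 3}, {"offset": [6.8, 0.08, 10], "rot": [0, 0, -40], "gripper": 3}, {"offset": [6.8, 0.08, 10], "rot": [0, 0, -40], "gripper": 3}])

```text
time_s: 6.45
eef_pos: [618.2, -174.4, 297.8]
ee_rot: [-0.002, 0.237, 0.972, 0.0]
force: [-0.3, 0.3, -2.3]
grip_width: 0.409
grip_force: 40.5
```

```bash
python3 - <<'E'
from foot import *
import pickle
s=sense();c=capture("scene");pickle.dump(c,open("s2.pkl","wb"))
print(s["eef_pos"],s["ee_rot"],s["force"],s["wrist_torque"],tool(s,[618.7-s["eef_pos"][0],-174.8-s["eef_pos"][1],0]))
im=c["color"][130:250,160:300];save("s2",cv2.resize(im,None,fx=5,fy=5,interpolation=cv2.INTER_CUBIC))
E
```

```text
[ 618.1773497  -174.36849703  297.79538717] [-2.06713499e-03  2.36934981e-01  9.71523195e-01  4.73146395e-04] [-0.32125371  0.32429302 -2.30028493] [ 0.00254419 -0.0619906  -0.01244941] [-0.06626172 -0.01424387 -0.00028014]
```

View pics/s2.png

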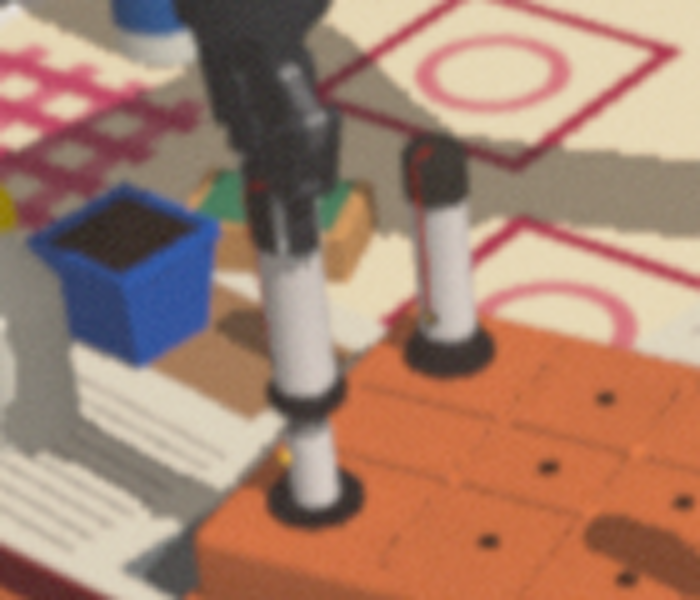

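The leg hangs straight above the stub: the collar is at crop (307,395) and the stub below it at (312,455), with the button at (285,457). I start lowering gently.

Request:
step_arm(plan=[{"offset": [-0.05, 0, 0.4], "rot": [0, 0, 0], "gripper": 3}, {"offset": [-0.05, 0, 0.8], "rot": [0, 0, 0], "gripper": 3}, {"offset": [-0.05, 0, 1.2], "rot": [0, 0, 0], "gripper": 3}, {"offset": [-0.05, 0, 1.5], "rot": [0, 0, 0], "gripper": 3}, {"offset": [-0.05, 0, 1.8], "rot": [0, 0, 0], "gripper": 3}, {"offset": [-0.05, 0, 2.0], "rot": [0, 0, 0], "gripper": 3}])

```text
time_s: 7.1
eef_pos: [619.1, -175.8, 279.6]
ee_rot: [-0.0, 0.238, 0.971, 0.0]
force: [0.0, -0.7, -1.3]
grip_width: 0.408
grip_force: 40.5
```

Request:
step_arm(plan=[{"offset": [0, 0, 0.25], "rot": [0, 0, 0], "gripper": 3}, {"offset": [0, 0, 0.5], "rot": [0, 0, 0], "gripper": 3}, {"offset": [0, 0, 0.75], "rot": [0, 0, 0], "gripper": 3}, {"offset": [0, 0, 1.0], "rot": [0, 0, 0], "gripper": 3}, {"offset": [0, 0, 1.2], "rot": [0, 0, 0], "gripper": 3}])

```text
time_s: 7.6
eef_pos: [619.1, -175.8, 267.6]
ee_rot: [-0.0, 0.238, 0.971, 0.0]
force: [0.4, -0.4, -1.8]
grip_width: 0.408
grip_force: 40.5
```

Request:
step_arm(plan=[{"offset": [0, 0, 0.2], "rot": [0, 0, 0], "gripper": 3}, {"offset": [0, 0, 0.4], "rot": [0, 0, 0], "gripper": 3}, {"offset": [0, 0, 0.6], "rot": [0, 0, 0], "gripper": 3}, {"offset": [0, 0, 0.8], "rot": [0, 0, 0], "gripper": 3}])

```text
time_s: 8.0
eef_pos: [619.4, -175.7, 260.6]
ee_rot: [0.001, 0.238, 0.971, 0.0]
force: [1.3, 1.0, 4.5]
grip_width: 0.411
grip_force: 41.1
```

Request:
step_arm(plan=[{"offset": [0, 0, 0.2], "rot": [0, 0, 0], "gripper": 3}, {"offset": [0, 0, 0.4], "rot": [0, 0, 0], "gripper": 3}, {"offset": [0, 0, 0.6], "rot": [0, 0, 0], "gripper": 3}, {"offset": [0, 0, 0.8], "rot": [0, 0, 0], "gripper": 3}])

```text
time_s: 8.4
eef_pos: [619.2, -175.7, 251.6]
ee_rot: [0.0, 0.238, 0.971, 0.0]
force: [1.9, 1.2, 1.8]
grip_width: 0.407
grip_force: 40.8
```

Request:
step_arm(plan=[{"offset": [0, 0, 0.2], "rot": [0, 0, 0], "gripper": 3}, {"offset": [0, 0, 0.4], "rot": [0, 0, 0], "gripper": 3}, {"offset": [0, 0, 0.6], "rot": [0, 0, 0], "gripper": 3}, {"offset": [0, 0, 0.8], "rot": [0, 0, 0], "gripper": 3}, {"offset": [0, 0, 1.0], "rot": [0, 0, 0], "gripper": 3}])

```text
time_s: 8.9
eef_pos: [619.2, -175.8, 241.7]
ee_rot: [0.0, 0.238, 0.971, -0.0]
force: [2.3, 1.6, 1.5]
grip_width: 0.41
grip_force: 40.8
```

Now a few mm to the seat, in small steps.

Request:
step_arm(plan=[{"offset": [0, 0, 0.1], "rot": [0, 0, 0], "gripper": 3}, {"offset": [0, 0, 0.2], "rot": [0, 0, 0], "gripper": 3}, {"offset": [0, 0, 0.3], "rot": [0, 0, 0], "gripper": 3}])

```text
time_s: 9.2
eef_pos: [619.2, -175.8, 238.8]
ee_rot: [0.0, 0.238, 0.971, 0.0]
force: [2.9, 1.2, 1.9]
grip_width: 0.409
grip_force: 40.7
```

Request:
step_arm(plan=[{"offset": [0, 0, 0.05], "rot": [0, 0, 0], "gripper": 3}, {"offset": [0, 0, 0.1], "rot": [0, 0, 0], "gripper": 3}])

```text
time_s: 9.4
eef_pos: [619.2, -175.8, 237.9]
ee_rot: [0.0, 0.238, 0.971, -0.0]
force: [1.5, 0.3, 2.1]
grip_width: 0.41
grip_force: 40.7
```

Request:
step_arm(plan=[{"offset": [0, 0, 0.05], "rot": [0, 0, 0], "gripper": 3}, {"offset": [0, 0, 0.1], "rot": [0, 0, 0], "gripper": 3}])

```text
time_s: 9.6
eef_pos: [619.3, -175.9, 237.7]
ee_rot: [0.001, 0.238, 0.971, -0.0]
force: [2.3, 1.5, 7.2]
grip_width: 0.408
grip_force: 41.3
```

Request:
step_arm(plan=[{"offset": [0, 0, 0.05], "rot": [0, 0, 0], "gripper": 3}, {"offset": [0, 0, 0.1], "rot": [0, 0, 0], "gripper": 3}])

```text
time_s: 9.8
eef_pos: [619.5, -175.9, 237.6]
ee_rot: [0.001, 0.238, 0.971, -0.0]
force: [0.8, 1.4, 12.0]
grip_width: 0.407
grip_force: 41.7
```

The leg is home: the TCP stopped at 237.7 and the force is rising. I now turn CCW (negative tool z), watching the torque.

Request:
step_arm(plan=[{"offset": [0, 0, -0.05], "rot": [0, 0, -3], "gripper": 3}, {"offset": [0, 0, -0.05], "rot": [0, 0, -6], "gripper": 3}, {"offset": [0, 0, -0.05], "rot": [0, 0, -9], "gripper": 3}, {"offset": [0, 0, -0.05], "rot": [0, 0, -11], "gripper": 3}, {"offset": [0, 0, -0.05], "rot": [0, 0, -12], "gripper": 3}])

```text
time_s: 10.3
eef_pos: [619.4, -175.4, 237.6]
ee_rot: [0.001, 0.134, 0.991, 0.0]
force: [1.5, 3.3, 8.8]
grip_width: 0.41
grip_force: 41.3
```

```bash
cat > st.py <<'E'
from h import *
s=sense();m=quat(s["ee_rot"]).as_matrix()
print(s["time_s"],s["eef_pos"].round(2),"yaw y",np.degrees(np.arctan2(m[1,1],m[0,1])).round(2),s["force"].round(1),s["wrist_torque"].round(3),"j6tau",s["tau"][5].round(3))
E
python3 st.py
```

```text
10.3 [ 619.4  -175.43  237.61] yaw y 74.56 [1.5 3.3 8.8] [ 0.853 -0.285 -0.127] j6tau -0.028
```

Request:
step_arm(plan=[{"offset": [0, 0, 0], "rot": [0, 0, -1.5], "gripper": 3}, {"offset": [0, 0, 0], "rot": [0, 0, -3], "gripper": 3}])

```text
time_s: 10.5
eef_pos: [619.3, -175.5, 237.6]
ee_rot: [0.001, 0.108, 0.994, 0.0]
force: [1.3, 3.6, 7.4]
grip_width: 0.409
grip_force: 41.3
```

```bash
python3 st.py
```

```text
10.5 [ 619.35 -175.48  237.59] yaw y 77.55 [1.3 3.6 7.4] [ 0.84  -0.282 -0.088] j6tau 0.248
```

Request:
step_arm(plan=[{"offset": [0, 0, 0], "rot": [0, 0, -1], "gripper": 3}, {"offset": [0, 0, 0], "rot": [0, 0, -2], "gripper": 3}])

```text
time_s: 10.7
eef_pos: [619.3, -175.6, 237.6]
ee_rot: [0.001, 0.091, 0.996, 0.0]
force: [0.9, 1.8, 8.8]
grip_width: 0.403
grip_force: 41.3
```

```bash
python3 st.py
```

```text
10.7 [ 619.31 -175.56  237.57] yaw y 79.53 [0.9 1.8 8.8] [ 0.802 -0.195 -0.136] j6tau 0.115
```

Request:
step_arm(plan=[{"offset": [0, 0, 0], "rot": [0, 0, -1], "gripper": 3}, {"offset": [0, 0, 0], "rot": [0, 0, -2], "gripper": 3}])

```text
time_s: 10.9
eef_pos: [619.3, -175.5, 237.6]
ee_rot: [0.001, 0.074, 0.997, 0.0]
force: [2.1, 2.4, 7.9]
grip_width: 0.409
grip_force: 41.3
```

```bash
python3 st.py
```

```text
10.9 [ 619.3  -175.55  237.59] yaw y 81.53 [2.1 2.4 7.9] [ 0.813 -0.168 -0.132] j6tau 0.117
```

Request:
step_arm(plan=[{"offset": [0, 0, 0], "rot": [0, 0, -1], "gripper": 3}, {"offset": [0, 0, 0], "rot": [0, 0, -2], "gripper": 3}])

```text
time_s: 11.1
eef_pos: [619.3, -175.5, 237.6]
ee_rot: [0.001, 0.056, 0.998, 0.0]
force: [0.5, 2.3, 7.2]
grip_width: 0.408
grip_force: 41.3
```

```bash
python3 st.py
```

```text
11.1 [ 619.28 -175.55  237.6 ] yaw y 83.53 [0.5 2.3 7.2] [ 0.785 -0.155 -0.109] j6tau 0.113
```

Request:
step_arm(plan=[{"offset": [0, 0, 0], "rot": [0, 0, -1], "gripper": 3}, {"offset": [0, 0, 0], "rot": [0, 0, -2], "gripper": 3}])

```text
time_s: 11.3
eef_pos: [619.2, -175.5, 237.6]
ee_rot: [0.001, 0.039, 0.999, 0.0]
force: [0.4, 3.4, 8.6]
grip_width: 0.41
grip_force: 41.3
```

```bash
python3 st.py
```

```text
11.3 [ 619.23 -175.54  237.6 ] yaw y 85.53 [0.4 3.4 8.6] [ 0.787 -0.143 -0.128] j6tau 0.091
```

Request:
step_arm(plan=[{"offset": [0, 0, 0], "rot": [0, 0, -1], "gripper": 3}, {"offset": [0, 0, 0], "rot": [0, 0, -2], "gripper": 3}])

```text
time_s: 11.5
eef_pos: [619.2, -175.6, 237.6]
ee_rot: [0.0, 0.022, 1.0, 0.0]
force: [-0.9, 1.7, 8.9]
grip_width: 0.407
grip_force: 41.4
```

```bash
python3 st.py; python3 - <<'E'
from h import *
c=capture("scene");im=c["color"][130:250,160:300];save("s3",cv2.resize(im,None,fx=5,fy=5,interpolation=cv2.INTER_CUBIC))
E
```

```text
11.5 [ 619.16 -175.62  237.56] yaw y 87.52 [-0.9  1.7  8.9] [ 0.71   0.046 -0.217] j6tau 0.05
```

View pics/s3.png

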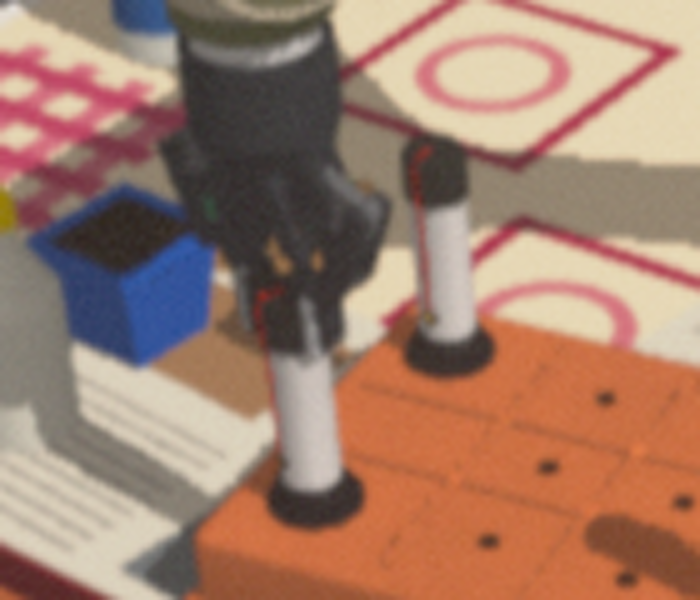

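The leg is seated on the stub with its red line on the left edge at about (278,420). The wrist moment has just changed, so I turn 1° more to test.

Request:
step_arm(plan=[{"offset": [0, 0, 0], "rot": [0, 0, -1], "gripper": 3}, {"offset": [0, 0, 0], "rot": [0, 0, -1], "gripper": 3}])

```text
time_s: 11.75
eef_pos: [619.1, -175.7, 237.6]
ee_rot: [0.0, 0.013, 1.0, 0.0]
force: [0.2, 2.8, 8.4]
grip_width: 0.41
grip_force: 41.4
```

```bash
python3 st.py
```

```text
11.75 [ 619.11 -175.65  237.57] yaw y 88.5 [0.2 2.8 8.4] [ 0.72   0.088 -0.212] j6tau -0.285
```

Request:
step_arm(plan=[{"offset": [0, 0, 0], "rot": [0, 0, -1], "gripper": 3}, {"offset": [0, 0, 0], "rot": [0, 0, -1], "gripper": 3}])

```text
time_s: 11.95
eef_pos: [619.1, -175.7, 237.6]
ee_rot: [0.0, 0.004, 1.0, -0.0]
force: [-1.3, 3.1, 9.1]
grip_width: 0.405
grip_force: 41.4
```

```bash
python3 st.py
```

```text
11.95 [ 619.08 -175.67  237.59] yaw y 89.5 [-1.3  3.1  9.1] [ 0.778  0.099 -0.17 ] j6tau -0.319
```

Request:
step_arm(plan=[{"offset": [0, 0, 0], "rot": [0, 0, -1], "gripper": 3}, {"offset": [0, 0, 0], "rot": [0, 0, -1.5], "gripper": 3}])

```text
time_s: 12.15
eef_pos: [619.1, -175.7, 237.6]
ee_rot: [0.0, -0.009, 1.0, 0.0]
force: [-1.4, 2.0, 8.9]
grip_width: 0.412
grip_force: 41.4
```

```bash
python3 st.py
```

```text
12.15 [ 619.06 -175.68  237.6 ] yaw y 90.99 [-1.4  2.   8.9] [ 0.724  0.226 -0.328] j6tau -0.29
```

Request:
step_arm(plan=[{"offset": [0, 0, 0], "rot": [0, 0, -1], "gripper": 3}, {"offset": [0, 0, 0], "rot": [0, 0, -1], "gripper": 3}])

```text
time_s: 12.35
eef_pos: [619.0, -175.7, 237.6]
ee_rot: [0.0, -0.017, 1.0, 0.0]
force: [-1.5, 1.7, 8.2]
grip_width: 0.406
grip_force: 41.4
```

```bash
python3 st.py
```

```text
12.35 [ 619.02 -175.7   237.58] yaw y 91.98 [-1.5  1.7  8.2] [ 0.689  0.161 -0.336] j6tau -0.459
```

The torque has risen from 0.13 to 0.34 N m, which is ambiguous. I release, back off and look at the hole from the far side.

Request:
step_arm(plan=[{"offset": [0, 0, -0.05], "rot": [0, 0, 2], "gripper": 3}, {"offset": [0, 0, -0.05], "rot": [0, 0, 2], "gripper": 5}, {"offset": [0, 0, -0.05], "rot": [0, 0, 2], "gripper": 6.5}, {"offset": [0, 0, -0.05], "rot": [0, 0, 2], "gripper": 6.5}, {"offset": [0, 0, -2], "rot": [0, 0, 2], "gripper": 6.5}, {"offset": [0, 0, -5], "rot": [0, 0, 2], "gripper": 6.5}, {"offset": [0, 0, -7.5], "rot": [0, 0, 6], "gripper": 6.5}, {"offset": [0, 0, -7.5], "rot": [0, 0, 14], "gripper": 6.5}, {"offset": [0, 0, -7.5], "rot": [0, 0, 22], "gripper": 6.5}, {"offset": [0, 0, -7.5], "rot": [0, 0, 30], "gripper": 6.5}, {"offset": [0, 0, -7.5], "rot": [0, 0, 38], "gripper": 6.5}, {"offset": [0, 0, -7.5], "rot": [0, 0, 46], "gripper": 6.5}])

```text
time_s: 13.55
eef_pos: [619.1, -175.9, 311.1]
ee_rot: [-0.0, 0.377, 0.926, -0.0]
force: [-0.2, -0.7, -0.1]
grip_width: 0.761
grip_force: 0.0
```

Request:
step_arm(plan=[{"offset": [0, 0, 0], "rot": [0, 0, 8], "gripper": 6.5}, {"offset": [0, 0, 0], "rot": [0, 0, 16], "gripper": 6.5}, {"offset": [0, 0, 0], "rot": [0, 0, 24], "gripper": 6.5}, {"offset": [0, 0, 0], "rot": [0, 0, 32], "gripper": 6.5}, {"offset": [0, 0, 0], "rot": [0, 0, 40], "gripper": 6.5}, {"offset": [0, 0, 0], "rot": [0, 0, 48], "gripper": 6.5}, {"offset": [0, 0, 0], "rot": [0, 0, 56], "gripper": 6.5}, {"offset": [0, 0, 0], "rot": [0, 0, 64], "gripper": 6.5}, {"offset": [0, 0, 0], "rot": [0, 0, 72], "gripper": 6.5}, {"offset": [0, 0, 0], "rot": [0, 0, 80], "gripper": 6.5}, {"offset": [0, 0, 0], "rot": [0, 0, 88], "gripper": 6.5}, {"offset": [0, 0, 0], "rot": [0, 0, 94], "gripper": 6.5}])

```text
time_s: 14.75
eef_pos: [619.1, -175.9, 311.0]
ee_rot: [-0.0, 0.934, 0.356, -0.0]
force: [-0.1, -0.1, 0.1]
grip_width: 0.759
grip_force: 0.0
```

```bash
python3 st.py
```

```text
14.75 [ 619.06 -175.87  311.05] yaw y -48.29 [-0.1 -0.1  0.1] [-0.019 -0.003  0.05 ] j6tau -1.076
```

Request:
step_arm(plan=[{"offset": [0, 0, 0], "rot": [0, 0, 8], "gripper": 6.5}, {"offset": [0, 0, 0], "rot": [0, 0, 16], "gripper": 6.5}, {"offset": [0.4, 1, 0], "rot": [0, 0, 24], "gripper": 6.5}, {"offset": [0.8, 2, 0], "rot": [0, 0, 32], "gripper": 6.5}, {"offset": [1.2, 3, 0], "rot": [0, 0, 40], "gripper": 6.5}, {"offset": [1.6, 4, 0], "rot": [0, 0, 48], "gripper": 6.5}, {"offset": [2, 5, 0], "rot": [0, 0, 56], "gripper": 6.5}, {"offset": [2.4, 5.5, 0], "rot": [0, 0, 62], "gripper": 6.5}, {"offset": [2.4, 5.5, 0], "rot": [0, 0, 66], "gripper": 6.5}, {"offset": [2.4, 5.5, 0], "rot": [0, 0, 66], "gripper": 6.5}])

```text
time_s: 15.75
eef_pos: [673.8, -200.7, 310.8]
ee_rot: [0.0, 0.978, -0.208, -0.001]
force: [-0.2, 0.5, 0.5]
grip_width: 0.758
grip_force: 0.0
```

```bash
python3 look.py w4; python3 foot.py w4 196 200 150 440 480; python3 -c "
import cv2;im=cv2.imread('pics/w4.png')[80:480,160:480];cv2.imwrite('pics/w4c.png',cv2.resize(im,None,fx=1.5,fy=1.5,interpolation=cv2.INTER_CUBIC))"
```

```text
15.75 [ 673.8 -200.7  310.8] [ 0.000e+00  9.781e-01 -2.081e-01 -5.000e-04] [-0.46  0.74  0.82 -0.    1.59  1.53] [-0.2  0.5  0.5] 0.7582767604255847
circle ((619.7742919921875, -175.51487731933594), 18.22421646118164) median z 195.49783670304595 n 2177
line dir deg -23.559770538709582 centre->mean deg -26.207167652352886 n 103
tool cm [-5.96105585 -0.10085195  0.00612616]
```

View pics/w4c.png

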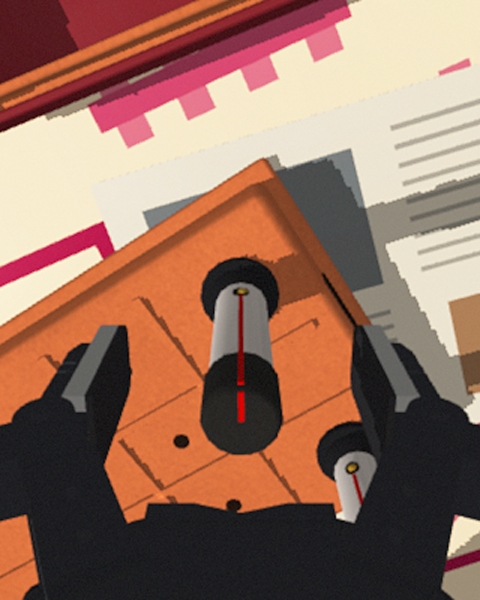

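The leg is seated on the collar with brass showing in its hole at crop (240,292), much like the fitted leg at (351,467). I check in numbers how far the button stands out.

```bash
python3 - <<'E'
from foot import *
s,c=pickle.load(open("w4.pkl","rb"));P=cloud(c,s);hsv=cv2.cvtColor(c["color"],cv2.COLOR_RGB2HSV)
for nm,(u,v) in(("mine",(160+240/1.5,80+292/1.5)),("fitted",(160+351/1.5,80+467/1.5))):
    u,v=int(u),int(v);sub=np.zeros((480,640),bool);sub[v-9:v+10,u-11:u+12]=1
    b=sub&(hsv[...,0]>12)&(hsv[...,0]<35)&(hsv[...,1]>90)
    p=P[b];print(nm,b.sum(),np.percentile(p,[5,50,95],axis=0).round(1))
    if nm=="mine":
        d=p[:,:2]-[619.4,-175.4];print("radius",np.sort(np.hypot(*d.T)).round(1)[::4],"ang",np.degrees(np.arctan2(*d.mean(0)[::-1])))
    im=c["color"][v-16:v+16,u-16:u+16];globals()[nm]=cv2.resize(im,None,fx=12,fy=12,interpolation=cv2.INTER_CUBIC)
save("zoom",np.hstack([mine,fitted]))
E
```

```text
mine 29 [[ 631.7 -185.7   93.9]
 [ 634.2 -183.1   95.8]
 [ 635.4 -180.    98.2]]
radius [15.6 16.  16.1 16.4 16.5 17.1 17.5 17.9] ang -27.974993500607376
fitted 37 [[ 486.9 -200.9   93.2]
 [ 488.  -198.    95.7]
 [ 489.3 -194.9   98.1]]
```

View pics/zoom.png

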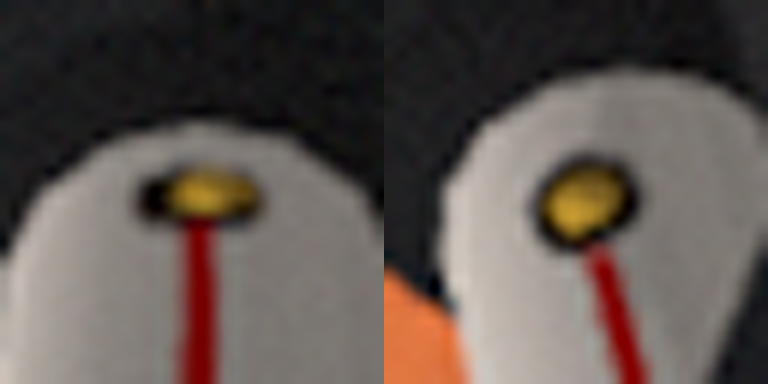

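The zoom shows the brass button standing in the leg's hole. It reaches about 17.9 mm from the axis, beyond the 16 mm tube wall, as on the fitted leg. The foot top reads 195.5 mm, so the leg is home and locked, and the gripper is clear.

```bash
python3 -c "
from rig import *
print(finish_job())"
```

```text
the job is handed in; nothing more can be done
None
```

The fourth leg is fully home on the bare stub with the spring button out through its hole, standing by itself with the gripper clear; the job is handed in, at about 16 s of the 67 s allowed.

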